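Load the bun tray and put it in the bread bin

TASK

Put the two loose buns away: first lift the bread bin's hinged lid right open so that it stays back on its stop, then set the two buns from the dark board on the blue carrying tray where the tray stands, one on each side of its handle. Then carry the tray by its handle, level all the way, and set it down gently and flat on the floor of the bin; leave the lid open, and do not shift anything else.

Things in the scene. Friction and masses are not known exactly. Their poses are not given: they have to be found in the camera images.
- bread_bin: White open-topped box with a green lid, fixed to the worktop: outside 156 (x) x 252 (y) x 118 mm high without the lid, walls 8 mm thick, inside 140 x 236 mm; its inner floor is 11 mm above the worktop. Origin: centre of the underside; z up; its front faces its own -x, roughly towards the robot.
- bin_floor (a point): Centre of the bin's inner floor, 11 mm above the worktop; axes as the bin's.
- lid_hinge (a point): Middle of the lid's hinge line, on the far (+x) rim of the bin, 118 mm above the worktop; the hinge axis is the bin's y axis.
- bin_lid (a joint): Lid angle, rad: 0 shut (flat on the bin), 1.8 fully open against its stop, leaning back past upright. The lid (156 x 252 x 8 mm, 0.25 kg, nearly free hinge) falls shut from below 1.57 and falls open beyond it.
- lid_bar (a point): Middle of the lid's dark steel handle: a round bar 10 mm thick and 100 mm long, parallel to the hinge, 45 mm out in front of the lid's front edge and 201 mm from the hinge axis; 122 mm above the worktop when shut. It can be pinched across, from above, and turns between the fingers as the lid swings. Axes turn with the lid.
- bun_tray: Loose blue carrying tray, 0.4 kg (varies), 104 (x) x 204 (y, long) mm; floor 6 mm thick, rim up to 14 mm above the underside. A wooden handle grip, 76 mm long in x, 12 mm thick in y, 14 mm high, crosses the middle of the tray on two thin steel posts at its x edges, its centre 100 mm above the underside. A bun's place is on either side of it, about y = +57 or -57 mm. Origin: centre of the underside; z up.
- tray_grip (a point): Centre of the tray's wooden handle grip, 100 mm above the tray's underside; axes as the tray's.
- bun_a: Brown bun, 58 (x) x 64 (y) x 42 mm high, 60 g, flat underneath; starts on the dark board. Origin: centre of its underside; z up.
- bun_b: Brown bun, 56 (x) x 61 (y) x 42 mm high, 60 g, flat underneath; starts on the dark board. Origin: centre of its underside; z up.
- bun_board: Dark wooden board, fixed, 100 (x) x 180 (y) x 12 mm; the two buns lie on it side by side along its y, about 90 mm apart. Origin: centre of the underside.
- pepper_mill: Bystander: wooden pepper mill, 58 mm wide, 150 mm high. Origin: centre of its underside.
- pay_terminal: Bystander: dark payment terminal lying flat, 162 x 78 x 37 mm. Origin: centre of its underside.
- side_cup: Bystander: white espresso cup upside down, 82 x 60 x 58 mm. Origin: centre of its underside, beneath the cup.
- shaker: Bystander: salt shaker, 44 mm wide, 90 mm high. Origin: centre of its underside.
Mind the look-alikes: they are no part of the job. Leave any pink or red look-alike of the bun_a alone.

How it is judged:
On the way, in this order (a step that is already met when the one before it is completed fails the run):
1. the lid of the bin is open and back on its stop (value of joint bin_lid above 1.7 rad), for 0.2 s.
2. one bun lies on the tray beside its handle, let go, the tray still on the worktop (((x of bun_a in the frame of bun_tray between -0.045 and 0.045 m and y of bun_a in the frame of bun_tray between 0.02 and 0.1 m and z of bun_a in the frame of bun_tray between -0.005 and 0.025 m and contact force between the fingers and bun_a below 0.05 N) or (x of bun_a in the frame of bun_tray between -0.045 and 0.045 m and y of bun_a in the frame of bun_tray between -0.1 and -0.02 m and z of bun_a in the frame of bun_tray between -0.005 and 0.025 m and contact force between the fingers and bun_a below 0.05 N) or (x of bun_b in the frame of bun_tray between -0.045 and 0.045 m and y of bun_b in the frame of bun_tray between 0.02 and 0.1 m and z of bun_b in the frame of bun_tray between -0.005 and 0.025 m and contact force between the fingers and bun_b below 0.05 N) or (x of bun_b in the frame of bun_tray between -0.045 and 0.045 m and y of bun_b in the frame of bun_tray between -0.1 and -0.02 m and z of bun_b in the frame of bun_tray between -0.005 and 0.025 m and contact force between the fingers and bun_b below 0.05 N)) and height (world z) of bun_tray below 0.01 m), for 0.2 s.
3. both buns lie on the tray, one on each side of its handle, let go, the tray still on the worktop (((x of bun_a in the frame of bun_tray between -0.045 and 0.045 m and y of bun_a in the frame of bun_tray between 0.02 and 0.1 m and z of bun_a in the frame of bun_tray between -0.005 and 0.025 m and x of bun_b in the frame of bun_tray between -0.045 and 0.045 m and y of bun_b in the frame of bun_tray between -0.1 and -0.02 m and z of bun_b in the frame of bun_tray between -0.005 and 0.025 m) or (x of bun_a in the frame of bun_tray between -0.045 and 0.045 m and y of bun_a in the frame of bun_tray between -0.1 and -0.02 m and z of bun_a in the frame of bun_tray between -0.005 and 0.025 m and x of bun_b in the frame of bun_tray between -0.045 and 0.045 m and y of bun_b in the frame of bun_tray between 0.02 and 0.1 m and z of bun_b in the frame of bun_tray between -0.005 and 0.025 m)) and contact force between the fingers and bun_a below 0.05 N and contact force between the fingers and bun_b below 0.05 N and height (world z) of bun_tray below 0.01 m), for 0.2 s.
4. the tray with both buns is lifted more than 80 mm off the worktop (((x of bun_a in the frame of bun_tray between -0.045 and 0.045 m and y of bun_a in the frame of bun_tray between 0.02 and 0.1 m and z of bun_a in the frame of bun_tray between -0.005 and 0.025 m and x of bun_b in the frame of bun_tray between -0.045 and 0.045 m and y of bun_b in the frame of bun_tray between -0.1 and -0.02 m and z of bun_b in the frame of bun_tray between -0.005 and 0.025 m) or (x of bun_a in the frame of bun_tray between -0.045 and 0.045 m and y of bun_a in the frame of bun_tray between -0.1 and -0.02 m and z of bun_a in the frame of bun_tray between -0.005 and 0.025 m and x of bun_b in the frame of bun_tray between -0.045 and 0.045 m and y of bun_b in the frame of bun_tray between 0.02 and 0.1 m and z of bun_b in the frame of bun_tray between -0.005 and 0.025 m)) and height (world z) of bun_tray above 0.08 m), for 0.2 s.
At the end, for the whole second after the job is handed in: The tray stands flat (within 0.06 rad) on the bin's floor (underside within 6 mm of it, inside the four walls), with one bun lying on each side of its handle, all at rest; the lid stands open at more than 1.7 rad (((x of bun_a in the frame of bun_tray between -0.045 and 0.045 m and y of bun_a in the frame of bun_tray between 0.02 and 0.1 m and z of bun_a in the frame of bun_tray between -0.005 and 0.025 m and x of bun_b in the frame of bun_tray between -0.045 and 0.045 m and y of bun_b in the frame of bun_tray between -0.1 and -0.02 m and z of bun_b in the frame of bun_tray between -0.005 and 0.025 m) or (x of bun_a in the frame of bun_tray between -0.045 and 0.045 m and y of bun_a in the frame of bun_tray between -0.1 and -0.02 m and z of bun_a in the frame of bun_tray between -0.005 and 0.025 m and x of bun_b in the frame of bun_tray between -0.045 and 0.045 m and y of bun_b in the frame of bun_tray between 0.02 and 0.1 m and z of bun_b in the frame of bun_tray between -0.005 and 0.025 m)) and x of bun_tray in the frame of bin_floor between -0.035 and 0.035 m and y of bun_tray in the frame of bin_floor between -0.035 and 0.035 m and z of bun_tray in the frame of bin_floor between -0.006 and 0.006 m and angle between bun_tray's own z axis and vertical below 0.06 rad and value of joint bin_lid above 1.7 rad and linear speed of each of bun_tray, bun_a, bun_b below 0.02 m/s); the robot touches nothing.
It fails at once if the tray tips more than 0.26 rad (15 degrees) (angle between bun_tray's own z axis and vertical above 0.26 rad).
It fails at once if the tray is let go while its underside is more than 40 mm above the worktop (height (world z) of bun_tray above 0.04 m and contact force between the fingers and bun_tray below 0.05 N).
It fails at once if the first bun is let go more than 40 mm above the tray's underside and 55 mm above the worktop (height (world z) of bun_a above 0.055 m and z of bun_a in the frame of bun_tray above 0.04 m and contact force between the fingers and bun_a below 0.05 N).
It fails at once if the second bun is let go more than 40 mm above the tray's underside and 55 mm above the worktop (height (world z) of bun_b above 0.055 m and z of bun_b in the frame of bun_tray above 0.04 m and contact force between the fingers and bun_b below 0.05 N).
It fails at once if a bystander is shifted by more than 30 mm (distance of any of pepper_mill, pay_terminal, side_cup, shaker from where it was at the start of the episode above 0.03 m).
It also fails if it takes over 72 s, if anything falls off the work surface, if the arm or the gripper's body presses on something with over 40 N, if the wrist force passes 120 N, or if a joint passes its speed limit or range.

ROBOT

A 7-joint arm with a two-finger parallel gripper is mounted at the origin on a cart in front of the work surface, level with it; the furniture and walls round the work are solid. World frame = base frame: x ahead of the robot, y to its left, z up, the work surface at z = 0. Lengths are in m, angles in rad, forces in N, time in s.
With the tool pointing down it reaches from about 0.4 to 0.85 m from the base axis. Payload 10.4 kg.
Tool frame: the origin (TCP) lies at the very end of the fingers, on their centre line; the grasp point (between the pads) lies manip.hold_point_z behind it (manip.hold_point_z is the distance from the TCP to the grasp point, in m); z points along the fingers, y is the direction in which the jaws open and shut (so a half turn about z gives the same grasp; the last joint's range is limited). The gripper opens to 85 mm and grips with 20 to 120 N. Pads are 22 mm wide; open, the fingers measure 114 mm over their backs; the gripper's body (76 mm by 85 mm) begins 54 mm behind the grasp point. The pads swing forward as they close: fully open they stand 13 mm farther back than shut.
Start: joints at [-1.29, 0.332, -0.065, 1.46, 0.022, 1.35, -0.088], TCP at [0.187, 0.596, 0.231] pointing down, gripper open.
Joint ranges: [-2.6, 2.6], [-0.5, 2.12], [-1.47, 1.34], [0.16, 2.42], [-1.27, 4.41], [0.06, 2.06], [-2.6, 2.6]. Speed limits (rad/s): [2.22, 2.22, 2.79, 2.79, 3.14, 3.14, 3.14].

INTERFACE

Orientations are given as a unit quaternion [x, y, z, w].
In Python, from workcell import manip gives the robot as it stands.
- The arm moves only by the tool jog_arm, never from a script. Its arguments are lists of equal length, an entry for each row: "translation": the shift along the world's x, y, z in mm, a list of three; "turn": the turn about the world's z in degrees. In form: {"translation": [[x, y, z], ...], "turn": [turn, ...]}. A call has 1 to 12 rows; each row is the pose to reach, as a shift and turn from the pose measured when the call began; what a row does not reach only later rows make up. A row lasts 1/12 s, in which the tool goes at most 41.7 mm and 7.16 degrees, less where a joint would pass 70% of its speed; a pose out of reach is approached as far as the arm can. A call with a gripper value outside its range is refused whole. "grip" is the finger opening in mm, from 0 to 85.4, set as the call begins (left out, the last holds). The fingers move at their own pace and stop on an object; "grip_force" is the grip in N (left out, the last holds). Time passes only in rows, so rows that repeat a pose let the fingers close. It gives the time, the measured TCP pose, the force and the opening at its end, in the units of the state.
- manip.get_obs(): the state, without advancing time (a new reading comes with each control period).
- manip.camera(name): name is "side" or "top"; returns a dict with "frame" (384x512x3 uint8, red, green, blue), "mtx" (3x3 intrinsics, pixels), "k1" (the pictures are not rectified: a ray, as slopes to the right and down, at radius r is drawn at 1 + k1 r^2 times it, then the intrinsics apply), "pose" (4x4, takes a point from camera to world coordinates). Camera axes: x right, y down, z forward; pixel columns grow to the right and rows downward; lengths in m; the calibration is good to about 2 mm. A picture is of the moment at which its call begins. There is no depth.
- manip.hand_in(): hands the job in, once; it reports no verdict.
Trained networks look in a picture, given as the dict that the camera call returned (one of the last four; its "shot" number tells which), for a name from the list of things; names that differ only in an ending like _2 or _b are one class to them, and where a whole thing is asked for, a point or a joint stands for the part that bears it (a point fixed in the world has none). Each returns a list of dicts, best first, with "confidence" (0 to 1); they miss things now and then, are a little off and sometimes report something else, mostly with a low value. They report only what shows in the picture. A call takes as long as a camera call. They do not tell look-alikes from the thing itself.
- manip.outline_of(picture, label): "mask" (384x512 bool, what is visible of it) and "extent" ([left, top, right, bottom] in pixels, round what is visible of it).
- manip.pinpoint(picture, label): "at" ([column, row] in pixels: a listed point, or the origin of a listed thing).
The state is a dict: "clock": time; "joint_pos": joint angles; "joint_velocities": joint speeds; "tau": joint torques, N m; "position": TCP position; "ee_rot": TCP orientation; "ft_force": force on the tool from outside, world axes, zero at the start; "torque": the same for the moment, N m; "grip_width": opening from 0.0 (shut) to 1.0 (fully open).
Only numpy, scipy, OpenCV 4.12 (cv2) and the standard library are available. Lean on these libraries where they do the work, as an engineer would, in place of code of your own. Each camera call takes 0.05 s, during which the arm holds its last target. There are 200 camera calls.

## Working session

There is one attempt and no reset: what is moved stays moved. The work goes in short steps, Python scripts to look and compute and a tool call to move; the robot and the scene stay as the last step left them, time stands still between calls to the robot, and variables do not carry over. Pictures are saved under pics/ and viewed, about 8 in all and at most 12, crops included, and the job is handed in when it is done.

Besides the shell and the picture viewer there is one more tool, called in YAML: its name, and indented under it one key for each argument. jog_arm: Moves the arm, as the interface text tells. Its arguments: {"type":"object","properties":{"translation":{"type":"array"},"turn":{"type":"array"},"grip":{"type":"number"},"grip_force":{"type":"number"}},"required":["translation","turn"]}

```bash
mkdir -p pics; cat > h.py <<'E'
import numpy as np, cv2
from workcell import manip
def ray(c,uv):
    p=(np.array([uv[0],uv[1],1.0])@np.linalg.inv(c["mtx"]).T)[:2]; q=p.copy()
    for _ in range(20): q=p/(1+c["k1"]*(q@q))
    T=np.array(c["pose"]); return T[:3,3],T[:3,:3]@np.array([q[0],q[1],1.0])
def atz(c,uv,z):
    o,d=ray(c,uv); return o+d*(z-o[2])/d[2]
def proj(c,P):
    T=np.linalg.inv(np.array(c["pose"])); p=T[:3,:3]@np.array(P)+T[:3,3]; q=p[:2]/p[2]; q=q*(1+c["k1"]*(q@q)); return (np.array(c["mtx"])@[q[0],q[1],1])[:2]
def tri(cs,uvs):
    A=np.zeros((3,3));b=np.zeros(3);R=[ray(c,u) for c,u in zip(cs,uvs)]
    for o,d in R:
        d=d/np.linalg.norm(d);M=np.eye(3)-np.outer(d,d);A+=M;b+=M@o
    x=np.linalg.solve(A,b); return x,[np.linalg.norm(np.cross(x-o,d/np.linalg.norm(d))) for o,d in R]
def save(c,n,box=None,s=1):
    im=c["frame"][:,:,::-1]
    if box: im=im[box[1]:box[3],box[0]:box[2]]
    cv2.imwrite("pics/"+n,cv2.resize(im,None,fx=s,fy=s,interpolation=cv2.INTER_CUBIC))
E
cat > a.py <<'E'
from h import *
np.set_printoptions(precision=4,suppress=True)
print(manip.get_obs(), manip.hold_point_z)
S=manip.camera("side");T=manip.camera("top")
cv2.imwrite("pics/both.png",np.vstack([cv2.resize(x["frame"],(400,300)) for x in ()]) if 0 else np.hstack([S["frame"],T["frame"]])[:,:,::-1])
save(S,"s1.png",None,1.5);save(T,"t1.png",None,1.5)
for n in ["bread_bin","lid_hinge","lid_bar","bun_tray","tray_grip","bun_a","bun_board","bin_floor","pepper_mill","pay_terminal","side_cup","shaker"]:
    for k,c in (("S",S),("T",T)):
        print(n,k,[(np.round(r["at"],1),round(r["confidence"],2)) for r in manip.pinpoint(c,n)][:5])
for n in ["lid_bar","tray_grip"]:
    a=manip.pinpoint(S,n);b=manip.pinpoint(T,n)
    if a and b: print(n,tri([S,T],[a[0]["at"],b[0]["at"]]))
E
python3 a.py
```

```text
{'clock': 0.0, 'joint_pos': array([-1.2896,  0.3329, -0.0647,  1.4609,  0.0216,  1.3499, -0.0885]), 'joint_velocities': array([ 0.0009,  0.0002, -0.0022, -0.0005,  0.0014,  0.0018,  0.0013]), 'tau': array([ -0.0002, -62.5459,   0.0488, -39.1603,   0.0162,   0.0101,
         0.    ]), 'position': array([0.1869, 0.596 , 0.2305]), 'ee_rot': array([ 0.1513,  0.9885, -0.0007, -0.0001]), 'ft_force': array([-0.0602, -0.3795, -0.3402]), 'torque': array([0.0319, 0.0356, 0.0071]), 'grip_width': 0.9993830328221935} 0.0187
bread_bin S [(array([330. , 129.2]), 0.96)]
bread_bin T [(array([132.3, 236.2]), 0.78)]
lid_hinge S [(array([349. , 121.2]), 0.55)]
lid_hinge T [(array([126.5, 211.1]), 0.91)]
lid_bar S [(array([311.6,  91. ]), 0.86)]
lid_bar T [(array([123.9, 270.8]), 0.68)]
bun_tray S [(array([260.7, 177.4]), 0.61)]
bun_tray T [(array([231.5, 219.6]), 0.6)]
tray_grip S [(array([264.1, 165.3]), 0.55)]
tray_grip T [(array([228.4, 223.2]), 0.66)]
bun_a S [(array([155.7, 241.4]), 0.79), (array([187. , 210.6]), 0.77), (array([119.7, 240.8]), 0.59), (array([209.2, 197.1]), 0.54)]
bun_a T [(array([
[... 178 characters left out ...]
([302. , 237.1]), 0.64)]
bin_floor S [(array([328.1, 125.2]), 0.58)]
bin_floor T []
pepper_mill S [(array([378.7, 165.9]), 0.94), (array([317.4, 206.9]), 0.41)]
pepper_mill T [(array([125.2, 161.9]), 0.69)]
pay_terminal S [(array([280.9, 244.8]), 0.96)]
pay_terminal T [(array([203.2, 162.7]), 0.54)]
side_cup S [(array([359.9, 169.2]), 0.6)]
side_cup T [(array([143.5, 169.8]), 0.61)]
shaker S [(array([318.4, 203.6]), 0.52)]
shaker T [(array([207.5, 161.3]), 0.41)]
lid_bar (array([0.3571, 0.3114, 0.1003]), [np.float64(0.0012731980056444785), np.float64(0.00127319800564424)])
tray_grip (array([ 0.5099, -0.0333,  0.0757]), [np.float64(0.00016250302638521583), np.float64(0.00016250302638524537)])
```

View pics/s1.png

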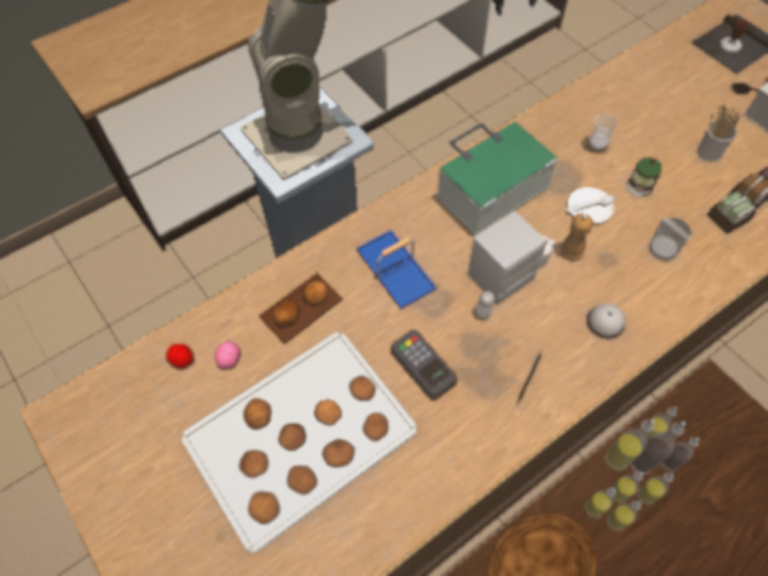

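View pics/t1.png

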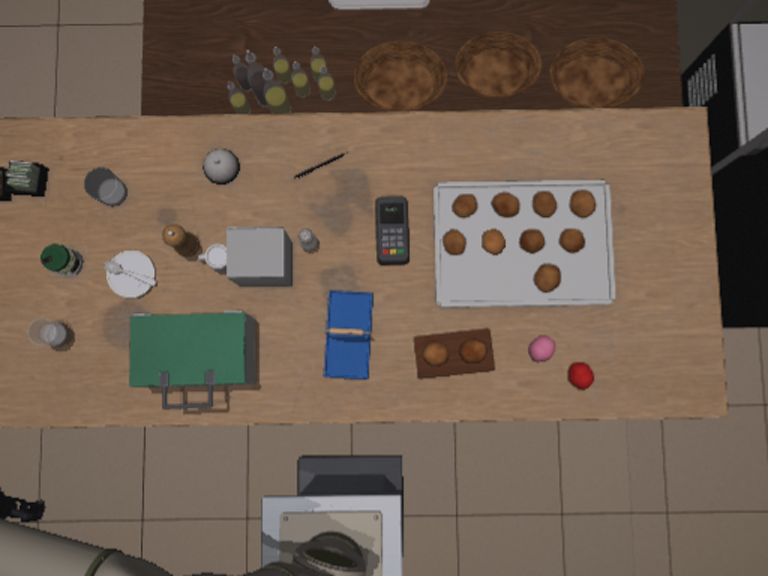

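The top view (1.5x) shows world +x up and +y left: bin (192,348), bar (188,403), tray (350,335) lying across the bin's direction, board (454,352) with brown buns at (436,353) and (473,350). Things that could be taken for the buns are the pink bun (542,348), the red bun (581,375) and the brown ones on the white sheet. I choose the two on the dark board. Next I refine the measurements and take the crop.

```bash
cat > b.py <<'E'
from h import *
np.set_printoptions(precision=4,suppress=True)
S=manip.camera("side");T=manip.camera("top")
save(T,"crop.png",(75,180,345,285),2.9)
hsv=cv2.cvtColor(T["frame"],cv2.COLOR_RGB2HSV)
print("scale mm/px",np.linalg.norm(atz(T,[230,220],0)-atz(T,[231,220],0)))
def rect(m,z,n):
    m=m.astype(np.uint8); k,l,st,_=cv2.connectedComponentsWithStats(m); i=1+np.argmax(st[1:,4]); ys,xs=np.nonzero(l==i)
    P=np.array([atz(T,(x,y),z)[:2] for x,y in zip(xs,ys)],np.float32); r=cv2.minAreaRect(P*1000); print(n,"area",len(P),"rect mm",r,"mean",P.mean(0)); 
H,Sa,V=hsv[...,0].astype(int),hsv[...,1],hsv[...,2]
rect((abs(H-80)<20)&(Sa>80)&(V>40)&(np.arange(512)[None]>80)&(np.arange(512)[None]<180)&(np.arange(384)[:,None]>195),.126,"lid")
rect((abs(H-110)<12)&(Sa>120)&(V>60),.01,"tray")
for n,z in (("lid_bar",.122),("bun_board",.006),("bun_a",.035),("bun_tray",.01)):
    for r in manip.outline_of(T,n)[:5]: print(r["extent"],round(r["confidence"],2)); rect(r["mask"],z,n)
# grip: pale wood within tray
for n in ("bun_a","bun_board"):
  for c in (S,T):
    print(n,[atz(c,r["at"],.012) for r in manip.pinpoint(c,n)][:5])
for c in (S,T):
  for n,z in (("lid_bar",.122),("tray_grip",.1),("lid_hinge",.118),("bread_bin",0),("bun_tray",0),("shaker",0),("pay_terminal",0),("side_cup",0)):
    print(n,[atz(c,r["at"],z)[:2] for r in manip.pinpoint(c,n)][:2])
E
python3 b.py
```

```text
scale mm/px 0.003530996750220692
lid area 3416 rect mm ((480.25494384765625, 304.2669677734375), (152.549072265625, 246.8428192138672), 0.4136844873428345) mean [0.4821 0.3031]
tray area 835 rect mm ((466.8193054199219, -38.53285598754883), (101.42324829101562, 101.91619873046875), 86.1120834350586) mean [ 0.4658 -0.0387]
[86.4, 208.6, 165.2, 272.9] 0.66
lid_bar area 3777 rect mm ((458.3620910644531, 304.2923889160156), (207.8466796875, 252.2018280029297), 1.057283878326416) mean [0.4774 0.3047]
[275.7, 223.4, 334.0, 252.9] 0.77
bun_board area 1047 rect mm ((470.5497131347656, -287.5836181640625), (100.91806030273438, 180.72105407714844), 5.689842224121094) mean [ 0.4691 -0.2865]
[132.5, 162.6, 151.0, 182.4] 0.5
bun_board area 245 rect mm ((702.4435424804688, 280.65972900390625), (65.75293731689453, 64.18119049072266), 0.6221413016319275) mean [0.7048 0.2722]
[281.2, 230.4, 298.2, 243.6] 0.73
bun_a area 204 rect mm ((468.1906433105469, -243.7314453125), (50.905364990234375, 53.77919006347656), 43.8314094543457) mean [ 0.4682 -0.2434]
[383.5, 241.1, 394.7, 255.2] 0.71
bun_a area 191 r
[... 1061 characters left out ...]
1411,  0.012 ])]
lid_bar []
tray_grip [array([ 0.5222, -0.0438])]
lid_hinge [array([0.5631, 0.299 ]), array([0.7664, 0.0001])]
bread_bin [array([0.4899, 0.3001])]
bun_tray [array([ 0.5287, -0.0428])]
shaker [array([0.7395, 0.0488])]
pay_terminal [array([ 0.7659, -0.1504])]
side_cup [array([0.7026, 0.2564])]
lid_bar [array([0.3613, 0.312 ])]
tray_grip [array([ 0.5095, -0.0472])]
lid_hinge [array([0.5556, 0.3051]), array([ 0.4773, -0.315 ])]
bread_bin [array([0.4736, 0.3016]), array([0.7215, 0.3367])]
bun_tray [array([ 0.5205, -0.0399])]
shaker [array([0.7355, 0.052 ])]
pay_terminal [array([ 0.761 , -0.1522]), array([0.7306, 0.0424])]
side_cup [array([0.6967, 0.2645]), array([0.7409, 0.3453])]
```

View pics/crop.png

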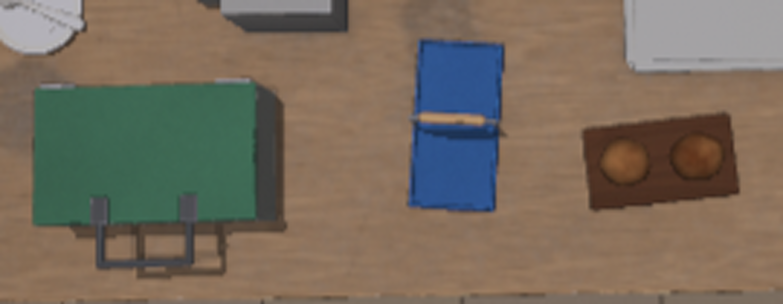

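The crop confirms plain brown buns on the dark board at crop (624,160) and (697,155), with the bar centre near (146,265). First I move over the lid bar.

jog_arm:
  translation:
    - [20,-30,0]
    - [40,-60,0]
    - [60,-95,0]
    - [80,-130,0]
    - [100,-165,0]
    - [120,-200,0]
    - [140,-235,0]
    - [155,-260,0]
    - [165,-280,0]
    - [171,-289,-10]
    - [171,-289,-30]
    - [171,-289,-40]
  turn: [-6,-12,-19,-26,-33,-40,-47,-54,-61,-67,-71.5,-71.5]
  grip: 45
  grip_force: 30

```text
clock: 3.8
position: [0.358, 0.3064, 0.1901]
ee_rot: [0.702, 0.712, -0.0, -0.0]
ft_force: [0.2, -0.3, -1.6]
grip_width: 0.53
```

```bash
cat > c.py <<'E'
from h import *
np.set_printoptions(precision=4,suppress=True)
S=manip.camera("side");T=manip.camera("top")
cv2.imwrite("pics/l1.png",np.hstack([cv2.resize(S["frame"][50:170,240:400],(400,300)),cv2.resize(T["frame"][180:300,60:220],(400,300))])[:,:,::-1])
for c in (S,T): print([(r["at"],r["confidence"],atz(c,r["at"],.122)) for r in manip.pinpoint(c,"lid_bar")], proj(c,[.358,.307,.122]))
o=manip.get_obs();print(o["clock"],o["position"],o["ee_rot"],o["joint_pos"],o["ft_force"])
for q in ([.518,-.042,0],[.518,-.042,.1]): print(proj(T,q),proj(S,q))
E
python3 c.py
```

```text
[([307.6, 90.7], 0.56, array([0.3612, 0.287 , 0.122 ]))] [311.0785  87.8171]
[([122.4, 271.0], 0.96, array([0.3561, 0.3093, 0.122 ]))] [123.1214 270.4116]
4.0 [0.3577 0.3079 0.1917] [ 0.6991  0.715  -0.      0.    ] [-1.0107  0.0151  0.2058  1.9146 -0.0032  1.2123 -0.7812] [-0.1602  0.2446  0.4876]
[232.101  222.4922] [263.4299 179.2209]
[230.5091 220.1675] [263.4777 164.2462]
```

View pics/l1.png

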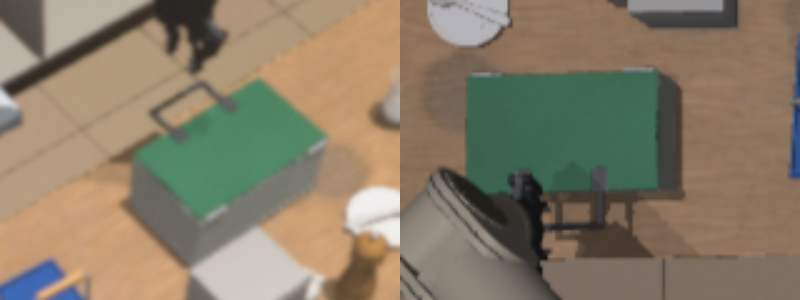

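jog_arm:
  translation:
    - [0,-3,-20]
    - [0,-3,-40]
    - [0,-3,-60]
    - [0,-3,-75]
    - [0,-3,-85]
    - [0,-3,-88]
    - [0,-3,-88]
  turn: [0,0,0,0,0,0,0]

```text
clock: 4.58
position: [0.3577, 0.3052, 0.1038]
ee_rot: [0.699, 0.715, -0.0, 0.0]
ft_force: [1.0, -0.0, 0.4]
grip_width: 0.525
```

jog_arm:
  translation:
    - [0,0,0]
    - [0,0,0]
    - [0,0,0]
    - [0,0,0]
  turn: [0,0,0,0]
  grip: 0
  grip_force: 30

```text
clock: 4.92
position: [0.3601, 0.3059, 0.1053]
ee_rot: [0.699, 0.715, 0.002, 0.001]
ft_force: [8.3, 0.4, -1.5]
grip_width: 0.1
```

jog_arm:
  translation:
    - [2,0,26]
    - [8,0,52]
    - [17,0,77]
    - [29,0,100]
    - [44,1,121]
    - [62,1,141]
    - [82,1,158]
    - [104,2,172]
    - [128,2,183]
    - [153,2,191]
    - [153,2,191]
  turn: [0,0,0,0,0,0,0,0,0,0,0]

```text
clock: 5.83
position: [0.5168, 0.3083, 0.2991]
ee_rot: [0.7, 0.715, 0.005, 0.001]
ft_force: [-3.2, -1.0, 12.4]
grip_width: 0.106
```

jog_arm:
  translation:
    - [22,0,2]
    - [48,1,3]
    - [73,1,1]
    - [90,2,-2]
    - [93,2,-3]
    - [93,2,-3]
  turn: [0,0,0,0,0,0]

```text
clock: 6.33
position: [0.6108, 0.3097, 0.297]
ee_rot: [0.7, 0.714, 0.005, 0.002]
ft_force: [1.0, -1.4, 3.9]
grip_width: 0.104
```

jog_arm:
  translation:
    - [0,0,0]
    - [0,0,0]
    - [0,0,15]
    - [0,0,45]
    - [-10,0,80]
    - [-20,0,90]
  turn: [0,0,0,0,0,0]
  grip: 40

```text
clock: 6.83
position: [0.5911, 0.3097, 0.3922]
ee_rot: [0.7, 0.714, 0.008, 0.002]
ft_force: [0.1, 0.8, 2.2]
grip_width: 0.47
```

```bash
cat > d.py <<'E'
from h import *
np.set_printoptions(precision=4,suppress=True)
S=manip.camera("side");T=manip.camera("top")
cv2.imwrite("pics/l2.png",np.hstack([cv2.resize(S["frame"][40:200,210:420],(400,305)),cv2.resize(T["frame"][140:300,60:270],(400,305))])[:,:,::-1])
o=manip.get_obs();print(o["clock"],o["position"],o["joint_pos"])
for c in (S,T):
  for n,z in (("lid_bar",.314),("tray_grip",.1),("bun_tray",0)): print(n,[(r["at"],r["confidence"],atz(c,r["at"],z)) for r in manip.pinpoint(c,n)])
print(proj(S,[.604,.306,.31]),proj(T,[.604,.306,.31]))
E
python3 d.py
```

```text
6.9333 [0.5903 0.3104 0.3908] [-0.7836  0.4065  0.3614  1.0634 -0.1431  1.6777 -0.4456]
lid_bar [([366.4, 93.0], 0.7, array([0.6111, 0.3055, 0.314 ]))]
tray_grip [([262.6, 164.4], 0.71, array([ 0.5167, -0.0449,  0.1   ]))]
bun_tray [([263.3, 177.3], 0.86, array([ 0.511 , -0.0373, -0.    ]))]
lid_bar [([105.9, 186.7], 0.88, array([0.6041, 0.31  , 0.314 ])), ([126.0, 164.7], 0.42, array([0.6686, 0.2522, 0.314 ]))]
tray_grip [([226.7, 222.5], 0.68, array([ 0.5104, -0.0293,  0.1   ]))]
bun_tray [([232.1, 219.4], 0.85, array([ 0.5289, -0.0421,  0.    ])), ([107.8, 186.7], 0.51, array([0.6526, 0.3997, 0.    ]))]
[364.7649  92.4628] [107.676  186.9052]
```

View pics/l2.png

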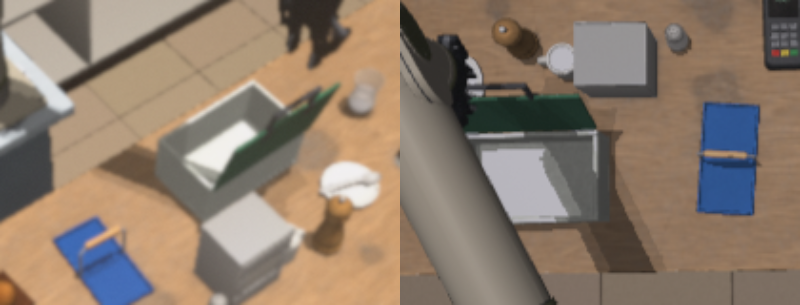

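Lid is back on its stop and the tray hasn't moved. Now to the nearer bun (0.467, -0.243).

jog_arm:
  translation:
    - [-5,-25,0]
    - [-12,-62,0]
    - [-20,-100,0]
    - [-28,-138,0]
    - [-36,-175,-10]
    - [-44,-213,-20]
    - [-52,-250,-35]
    - [-60,-287,-50]
    - [-68,-324,-65]
    - [-76,-361,-80]
    - [-84,-398,-95]
    - [-92,-433,-110]
  turn: [0,1,2,3,4,4.6,4.6,4.6,4.6,4.6,4.6,4.6]
  grip: 85

```text
clock: 8.23
position: [0.4976, -0.1256, 0.2742]
ee_rot: [0.671, 0.741, 0.004, 0.001]
ft_force: [0.9, -0.8, 0.3]
grip_width: 0.995
```

jog_arm:
  translation:
    - [-12,-35,-15]
    - [-20,-70,-30]
    - [-28,-100,-55]
    - [-30,-118,-85]
    - [-30,-120,-110]
    - [-30,-120,-130]
    - [-30,-120,-130]
  turn: [0,0,0,0,0,0,0]

```text
clock: 8.82
position: [0.4648, -0.2452, 0.14]
ee_rot: [0.672, 0.741, 0.002, -0.002]
ft_force: [-0.1, -0.0, 0.4]
grip_width: 0.997
```

```bash
cat > e.py <<'E'
from h import *
np.set_printoptions(precision=4,suppress=True)
S=manip.camera("side");o=manip.get_obs();print(o["clock"],o["position"],o["ee_rot"],o["joint_pos"][6])
import sys
B=[float(x) for x in sys.argv[1:3]]
for r in manip.outline_of(S,"bun_a")[:5]:
    x=r["extent"]; print(r["confidence"],x,atz(S,[(x[0]+x[2])/2,(x[1]+x[3])/2],.033)[:2])
E
python3 e.py
```

```text
8.8667 [ 0.466  -0.2453  0.1424] [ 0.6713  0.7412  0.0026 -0.0009] 0.6410188531758585
0.82 [144.1, 229.6, 159.3, 243.9] [ 0.4907 -0.4935]
0.59 [108.9, 230.0, 130.6, 249.3] [ 0.4356 -0.5843]
0.45 [202.0, 189.8, 215.9, 205.9] [ 0.4805 -0.2557]
```

jog_arm:
  translation:
    - [1,1,-35]
    - [1,1,-70]
    - [1,1,-95]
    - [1,1,-112]
    - [1,1,-124]
    - [1,1,-125]
    - [1,1,-125]
  turn: [0,0,0,0,0,0,0]

```text
clock: 9.5
position: [0.4689, -0.2448, 0.02]
ee_rot: [0.671, 0.741, 0.003, 0.001]
ft_force: [0.2, 0.1, 0.6]
grip_width: 0.996
```

jog_arm:
  translation:
    - [0,0,0]
    - [0,0,0]
    - [0,0,0]
    - [0,0,0]
  turn: [0,0,0,0]
  grip: 0
  grip_force: 25

```text
clock: 9.83
position: [0.4698, -0.2451, 0.0215]
ee_rot: [0.671, 0.741, 0.004, 0.002]
ft_force: [-2.5, 1.1, 10.6]
grip_width: 0.612
```

jog_arm:
  translation:
    - [0,0,8]
    - [0,0,20]
    - [0,0,45]
    - [0,0,80]
    - [0,0,110]
    - [0,0,110]
  turn: [0,0,0,0,0,0]

```text
clock: 10.33
position: [0.4725, -0.2469, 0.1382]
ee_rot: [0.671, 0.741, 0.006, 0.006]
ft_force: [0.6, 0.0, -0.9]
grip_width: 0.611
```

```bash
cat > f.py <<'E'
from h import *
np.set_printoptions(precision=4,suppress=True)
S=manip.camera("side");T=manip.camera("top");o=manip.get_obs();print(o["clock"],o["position"],o["ee_rot"],o["grip_width"],o["ft_force"])
cv2.imwrite("pics/g1.png",np.hstack([cv2.resize(S["frame"][130:250,130:290],(400,300)),cv2.resize(T["frame"][170:290,200:360],(400,300))])[:,:,::-1])
# tray rect from both cameras: blue pixels at z=.006
for c in (S,T):
    h=cv2.cvtColor(c["frame"],cv2.COLOR_RGB2HSV);m=(abs(h[...,0].astype(int)-110)<12)&(h[...,1]>110)&(h[...,2]>50)
    m[:150]=0
    ys,xs=np.nonzero(m);P=np.array([atz(c,(x,y),.008)[:2] for x,y in zip(xs,ys)],np.float32)*1000
    P=P[(abs(P[:,0]-518)<130)&(abs(P[:,1]+42)<90)];print(len(P),cv2.minAreaRect(P))
    # grip: wood-coloured orange pale near expected
    u=proj(c,[.518,-.042,.1]);print("grip expected",u)
E
python3 f.py
```

```text
10.4333 [ 0.4707 -0.2453  0.1334] [0.671  0.7415 0.0053 0.0029] 0.6094494502119643 [ 0.2753 -0.1537 -1.3226]
1078 ((519.1380615234375, -43.31977462768555), (97.41544342041016, 198.64569091796875), 86.26282501220703)
grip expected [263.4777 164.2462]
1555 ((516.5192260742188, -41.86061096191406), (102.98744201660156, 201.4718475341797), 86.11156463623047)
grip expected [230.5091 220.1675]
```

View pics/g1.png

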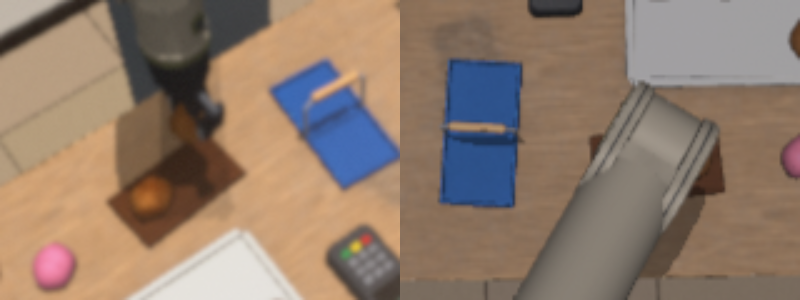

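jog_arm:
  translation:
    - [-1,12,0]
    - [-2,30,0]
    - [-3,50,0]
    - [-4,70,0]
    - [-5,90,0]
    - [-6,110,0]
    - [-7,130,0]
    - [-8,150,0]
    - [-10,170,0]
    - [-11,188,0]
    - [-12,202,0]
    - [-12.5,206,-10]
  turn: [6.8,13.6,20.4,27.2,34,40.8,47.6,54.4,61.2,68,74.8,80.8]

```text
clock: 11.43
position: [0.4583, -0.0369, 0.1238]
ee_rot: [0.026, 1.0, 0.006, -0.001]
ft_force: [0.5, -0.2, -0.9]
grip_width: 0.613
```

```bash
cat > o.py <<'E'
from h import *
np.set_printoptions(precision=4,suppress=True)
o=manip.get_obs();q=o["ee_rot"];print(o["clock"],o["position"],q,"jaw",2*np.degrees(np.arctan2(q[1],q[0]))-90,o["joint_pos"],o["grip_width"],o["ft_force"])
E
python3 o.py
```

```text
11.4333 [ 0.4583 -0.0369  0.1238] [ 0.026   0.9996  0.0063 -0.0009] jaw 87.01764718111392 [-0.4321  0.0554  0.4382  2.032  -0.0415  1.0614  1.5445] 0.6131353316641354 [ 0.5106 -0.1726 -0.9135]
```

jog_arm:
  translation:
    - [0,-2,-30]
    - [0,-2,-60]
    - [0,-2,-80]
    - [0,-2,-92]
    - [0,-2,-100]
    - [0,-2,-104]
    - [0,-2,-105]
    - [0,-2,-105]
  turn: [0,0,0,0,0,0,0,0]

```text
clock: 12.1
position: [0.4584, -0.0389, 0.019]
ee_rot: [0.026, 1.0, 0.006, -0.001]
ft_force: [1.0, 0.4, -0.7]
grip_width: 0.615
```

jog_arm:
  translation:
    - [0,0,0]
    - [0,0,0]
    - [0,0,0]
  turn: [0,0,0]
  grip: 70

```text
clock: 12.35
position: [0.459, -0.0389, 0.0197]
ee_rot: [0.026, 1.0, 0.006, -0.0]
ft_force: [-0.1, 0.5, 0.1]
grip_width: 0.822
```

jog_arm:
  translation:
    - [0,0,20]
    - [0,0,55]
    - [0,0,90]
    - [0,-10,120]
    - [2,-40,125]
    - [4,-75,125]
    - [6,-112,125]
    - [8,-150,125]
    - [10,-188,125]
    - [12,-225,125]
    - [14,-262,125]
    - [16,-292,120]
  turn: [0,0,0,-7,-14,-21,-28,-35,-42,-49,-56,-63]
  grip: 75

```text
clock: 13.35
position: [0.4751, -0.334, 0.141]
ee_rot: [0.547, 0.837, 0.006, 0.005]
ft_force: [1.3, 0.7, 0.7]
grip_width: 0.875
```

jog_arm:
  translation:
    - [0,0,0]
    - [0,0,0]
    - [0,0,-5]
    - [0,0,-5]
  turn: [-7,-14,-18.3,-18.3]
  grip: 85

```text
clock: 13.68
position: [0.4749, -0.3339, 0.1356]
ee_rot: [0.675, 0.738, 0.005, 0.005]
ft_force: [-1.2, 0.1, -0.7]
grip_width: 0.991
```

```bash
python3 o.py; cat > g.py <<'E'
from h import *
S=manip.camera("side")
cv2.imwrite("pics/g2.png",cv2.resize(S["frame"][130:250,130:290],(640,480),interpolation=cv2.INTER_CUBIC)[:,:,::-1])
for p in ([.475,-.331,.012],[.475,-.331,.054]): print((proj(S,p)-[130,130])*4)
E
python3 g.py
```

```text
13.6833 [ 0.4749 -0.3339  0.1356] [0.6749 0.7379 0.0046 0.0051] jaw 5.105272601075015 [-0.1222  0.3791  0.8134  1.7473 -0.3105  1.1347  0.8751] 0.9912600726862553 [-1.1737  0.1055 -0.6763]
[243.6349292  323.20480429]
[237.14322069 300.44387506]
```

View pics/g2.png

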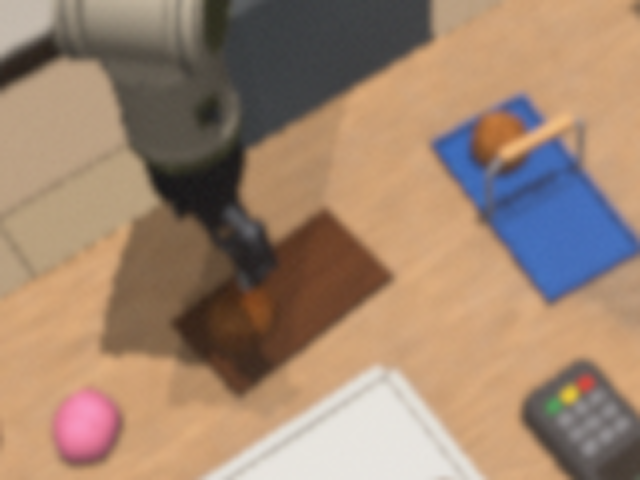

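Bun 1 lies on the tray (495,140), the second on the board (240,312), where expected.

jog_arm:
  translation:
    - [0,2,-35]
    - [0,2,-70]
    - [0,2,-92]
    - [0,2,-108]
    - [0,2,-117]
    - [0,2,-118]
    - [0,2,-118]
  turn: [0,0,0,0,0,0,0]

```text
clock: 14.32
position: [0.4752, -0.3319, 0.0184]
ee_rot: [0.672, 0.74, 0.005, 0.005]
ft_force: [-0.0, -0.8, -0.1]
grip_width: 0.995
```

jog_arm:
  translation:
    - [0,0,0]
    - [0,0,0]
    - [0,0,0]
    - [0,0,0]
  turn: [0,0,0,0]
  grip: 0
  grip_force: 25

```text
clock: 14.65
position: [0.4759, -0.3323, 0.0199]
ee_rot: [0.672, 0.74, 0.005, 0.006]
ft_force: [-1.6, 1.7, 9.2]
grip_width: 0.627
```

jog_arm:
  translation:
    - [0,0,8]
    - [0,0,25]
    - [0,0,55]
    - [0,0,90]
    - [0,0,125]
    - [0,0,150]
    - [0,0,150]
  turn: [0,0,0,0,0,0,0]

```text
clock: 15.23
position: [0.4778, -0.3343, 0.1762]
ee_rot: [0.672, 0.74, 0.007, 0.01]
ft_force: [-0.2, -0.3, -0.7]
grip_width: 0.63
```

```bash
python3 o.py
```

```text
15.2333 [ 0.4778 -0.3343  0.1762] [0.6724 0.7401 0.0067 0.0101] jaw 5.483413555288124 [-0.148   0.3333  0.8379  1.7059 -0.2767  1.1995  0.8546] 0.6295950758294998 [-0.2252 -0.3317 -0.7218]
```

jog_arm:
  translation:
    - [5,12,0]
    - [14,35,0]
    - [24,62,0]
    - [34,90,0]
    - [44,118,0]
    - [54,146,0]
    - [64,174,0]
    - [73,202,0]
    - [82,230,0]
    - [90,256,0]
    - [97,277,0]
    - [100,288,0]
  turn: [6.8,13.6,20.4,27.2,34,40.8,47.6,54.4,61.2,68,74.8,81]

```text
clock: 16.23
position: [0.5783, -0.0426, 0.1761]
ee_rot: [0.026, 1.0, 0.012, 0.003]
ft_force: [0.2, 0.1, -0.6]
grip_width: 0.627
```

jog_arm:
  translation:
    - [0,0,-25]
    - [0,0,-55]
    - [0,0,-80]
    - [0,0,-105]
    - [0,0,-115]
    - [0,0,-115]
  turn: [0,0,0,0,0,0]

```text
clock: 16.73
position: [0.5766, -0.0426, 0.0589]
ee_rot: [0.026, 1.0, 0.012, 0.001]
ft_force: [0.5, 0.0, -0.5]
grip_width: 0.628
```

```bash
python3 o.py
```

```text
16.7333 [ 0.5766 -0.0426  0.0589] [0.0258 0.9996 0.0119 0.0011] jaw 87.04371586675938 [-0.355   0.4095  0.4418  1.7947 -0.2347  0.9843  1.7048] 0.6276720559941346 [ 0.4959  0.0308 -0.4993]
```

jog_arm:
  translation:
    - [2,-3,-15]
    - [2,-3,-28]
    - [2,-3,-36]
    - [2,-3,-40]
    - [2,-3,-40]
  turn: [0,0,0,0,0]

```text
clock: 17.15
position: [0.5783, -0.0455, 0.0186]
ee_rot: [0.026, 1.0, 0.012, 0.001]
ft_force: [0.4, -1.2, -0.7]
grip_width: 0.631
```

jog_arm:
  translation:
    - [0,0,0]
    - [0,0,0]
    - [0,0,0]
  turn: [0,0,0]
  grip: 70

```text
clock: 17.4
position: [0.5788, -0.0454, 0.0194]
ee_rot: [0.026, 1.0, 0.012, 0.001]
ft_force: [0.6, -0.1, 0.5]
grip_width: 0.823
```

jog_arm:
  translation:
    - [0,0,15]
    - [0,0,40]
    - [0,0,75]
    - [0,0,110]
    - [0,0,150]
    - [0,-20,190]
    - [0,-60,200]
    - [0,-100,200]
    - [0,-140,200]
    - [0,-180,200]
    - [0,-200,200]
    - [0,-200,200]
  turn: [0,0,0,0,-7,-14,-21,-28,-35,-42,-49,-56]

```text
clock: 18.4
position: [0.577, -0.252, 0.2203]
ee_rot: [0.498, 0.867, 0.009, 0.008]
ft_force: [1.1, 0.4, -0.0]
grip_width: 0.821
```

```bash
python3 o.py; cat > k.py <<'E'
from h import *
np.set_printoptions(precision=4,suppress=True)
S=manip.camera("side");T=manip.camera("top")
cv2.imwrite("pics/g3.png",np.hstack([cv2.resize(S["frame"][130:220,210:330],(400,300),interpolation=cv2.INTER_CUBIC),cv2.resize(T["frame"][170:290,160:320],(400,300),interpolation=cv2.INTER_CUBIC)])[:,:,::-1])
for c in (S,T):
    h=cv2.cvtColor(c["frame"],cv2.COLOR_RGB2HSV);m=(abs(h[...,0].astype(int)-110)<12)&(h[...,1]>110)&(h[...,2]>50)
    m[:150]=0
    ys,xs=np.nonzero(m);P=np.array([atz(c,(x,y),.01)[:2] for x,y in zip(xs,ys)],np.float32)*1000
    P=P[(abs(P[:,0]-518)<130)&(abs(P[:,1]+42)<90)];print(len(P),cv2.minAreaRect(P))
    for n,z in (("bun_a",.006),("tray_grip",.1)): print(n,[(r["at"],round(r["confidence"],2),atz(c,r["at"],z)[:2]) for r in manip.pinpoint(c,n)])
for c,a,s,n in ((S,[210,130],10/3,"S"),(T,[160,170],2.5,"T")):
    print(n,[(proj(c,[.518,-.0425,.1])-a)*s,(proj(c,[.518,-.0045,.1])-a)*s,(proj(c,[.518,-.0805,.1])-a)*s])
E
python3 k.py
```

```text
18.4 [ 0.577  -0.252   0.2203] [0.4979 0.8671 0.0087 0.0079] jaw 30.266993015706916 [-0.2079  0.3956  0.7319  1.5147 -0.2864  1.3189  1.0813] 0.8211801322122363 [ 1.0507  0.3535 -0.023 ]
692 ((520.125, -44.21149444580078), (97.01814270019531, 198.36605834960938), 86.25592803955078)
bun_a [([119.7, 236.8], 0.81, array([ 0.4107, -0.5794])), ([271.0, 185.0], 0.75, array([ 0.5576, -0.037 ])), ([254.2, 167.9], 0.65, array([ 0.4602, -0.0419])), ([154.7, 240.9], 0.53, array([ 0.4962, -0.4913])), ([331.2, 130.3], 0.45, array([0.5   , 0.3049]))]
tray_grip [([262.5, 163.6], 0.72, array([ 0.5137, -0.0431]))]
1078 ((516.2718505859375, -41.959617614746094), (102.86975860595703, 201.42538452148438), 86.11156463623047)
bun_a [([388.6, 247.0], 0.82, array([ 0.4235, -0.5873])), ([230.1, 204.3], 0.68, array([ 0.582 , -0.0358])), ([229.7, 238.9], 0.68, array([ 0.4601, -0.0334])), ([357.9, 233.5], 0.58, array([ 0.4722, -0.4824]))]
tray_grip [([228.7, 241.1], 0.72, array([ 0.4486, -0.0354])), ([231.6, 221.1], 0.7, array([ 0.5148, -0.0456])), ([261.5, 152.2], 0.64, array([ 0.747 , -0.1489]))]
S [array([177.8811, 114.3905]), array([206.4018,  96.5252]), array([148.9703, 132.4965])]
T [array([176.6482, 125.413 ]), array([148.1225, 125.853 ]), array([205.1784, 124.9733])]
```

View pics/g3.png

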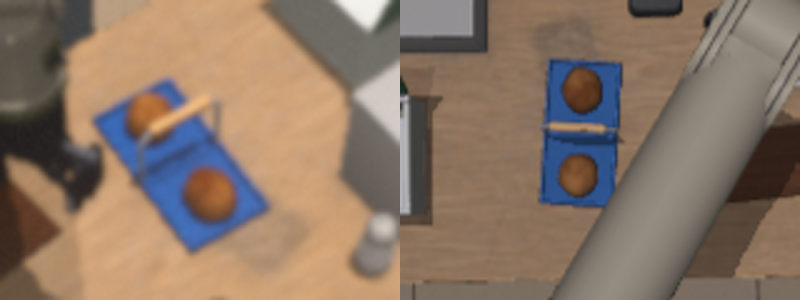

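Both buns lie one on each side of the handle. Now the grip.

jog_arm:
  translation:
    - [-8,20,-5]
    - [-17,50,-15]
    - [-26,85,-25]
    - [-36,120,-35]
    - [-46,155,-45]
    - [-54,185,-50]
    - [-60,203,-60]
    - [-61,209,-70]
    - [-61,209,-70]
  turn: [-5,-11,-17,-23,-28,-32,-34,-34,-34]
  grip: 80

```text
clock: 19.45
position: [0.5172, -0.0324, 0.1481]
ee_rot: [0.721, 0.693, 0.007, 0.008]
ft_force: [0.2, 0.3, -0.4]
grip_width: 0.937
```

```bash
python3 o.py
```

```text
19.45 [ 0.5172 -0.0324  0.1481] [0.7207 0.6932 0.0074 0.0085] jaw -2.230070437834513 [-0.7073  0.1659  0.7496  1.8998 -0.1252  1.1004  0.051 ] 0.9370491729843647 [ 0.1943  0.2626 -0.4174]
```

jog_arm:
  translation:
    - [-1,-7,0]
    - [-1,-11,-5]
    - [-1,-11,-25]
    - [-1,-11,-45]
    - [-1,-11,-60]
    - [-1,-11,-67]
    - [-1,-11,-67]
  turn: [-1.3,-1.3,-1.3,-1.3,-1.3,-1.3,-1.3]

```text
clock: 20.03
position: [0.5155, -0.0452, 0.08]
ee_rot: [0.729, 0.684, 0.006, 0.008]
ft_force: [0.3, -0.5, 0.3]
grip_width: 0.938
```

jog_arm:
  translation:
    - [0,0,0]
    - [0,0,0]
    - [0,0,0]
    - [0,0,0]
    - [0,0,0]
  turn: [0,0,0,0,0]
  grip: 0
  grip_force: 60

```text
clock: 20.45
position: [0.5159, -0.0451, 0.0805]
ee_rot: [0.729, 0.684, 0.007, 0.009]
ft_force: [0.7, -0.5, -0.4]
grip_width: 0.228
```

jog_arm:
  translation:
    - [0,0,4]
    - [0,0,10]
    - [0,0,20]
    - [0,0,35]
    - [0,0,35]
  turn: [0,0,0,0,0]

```text
clock: 20.87
position: [0.5173, -0.0454, 0.1183]
ee_rot: [0.729, 0.684, 0.008, 0.01]
ft_force: [1.6, 0.2, -2.8]
grip_width: 0.127
```

```bash
python3 o.py; cat > m.py <<'E'
from h import *
S=manip.camera("side");T=manip.camera("top")
cv2.imwrite("pics/g4.png",np.hstack([cv2.resize(S["frame"][130:220,210:330],(400,300),interpolation=cv2.INTER_CUBIC),cv2.resize(T["frame"][130:310,60:300],(400,300),interpolation=cv2.INTER_CUBIC)])[:,:,::-1])
E
python3 m.py
```

```text
20.8667 [ 0.5173 -0.0454  0.1183] [0.7292 0.6842 0.0081 0.0095] jaw -3.640685294717443 [-0.6775  0.2118  0.7551  1.9305 -0.1668  1.0366  0.0847] 0.12700491837012023 [ 1.5888  0.1581 -2.7767]
```

View pics/g4.png

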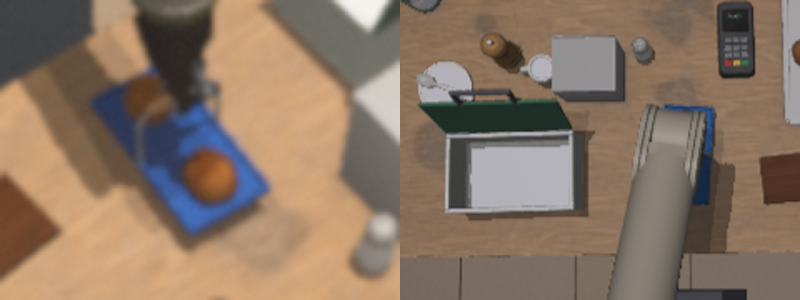

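jog_arm:
  translation:
    - [0,0,12]
    - [0,0,35]
    - [0,0,65]
    - [0,0,95]
    - [0,0,125]
    - [0,0,150]
    - [0,0,162]
    - [0,0,165]
    - [0,0,165]
  turn: [0,0,0,0,0,0,0,0,0]

```text
clock: 21.72
position: [0.5161, -0.0449, 0.2807]
ee_rot: [0.729, 0.684, 0.007, 0.009]
ft_force: [0.1, -0.4, -6.0]
grip_width: 0.128
```

```bash
python3 o.py; cat > n.py <<'E'
from h import *
np.set_printoptions(precision=4,suppress=True)
S=manip.camera("side");T=manip.camera("top")
for q in ([88.2,208],[164.4,208],[88.2,257],[164.4,257],[126.3,232.5]): print(atz(T,q,.118))
cv2.imwrite("pics/g5.png",np.hstack([cv2.resize(S["frame"][80:230,200:400],(400,300),interpolation=cv2.INTER_CUBIC),cv2.resize(T["frame"][190:280,70:190],(400,300),interpolation=cv2.INTER_CUBIC)])[:,:,::-1])
# tray bottom corners expected, for underside heights
o=manip.get_obs()["position"]
a=np.radians(-3.6);ly=np.array([np.cos(a),np.sin(a)]);lx=np.array([-ly[1],ly[0]])
for d in (.08,.095):
    print(d,[((proj(S,[*(o[:2]+sx*.052*lx+sy*.102*ly),o[2]-d+.014])-[200,80])*2).round(0) for sx in(-1,1) for sy in(-1,1)])
for q in ([.483-.078,.304-.126],[.483-.078,.304+.126],[.483+.078,.304-.126],[.483+.078,.304+.126]): print((proj(T,[*q,.118])-[70,190])*10/3+[400,0])
E
python3 n.py
```

```text
21.7167 [ 0.5161 -0.0449  0.2807] [0.7289 0.6845 0.0073 0.0086] jaw -3.601903130657547 [-0.7418  0.0352  0.7686  1.7164 -0.0229  1.3773 -0.0326] 0.12796072640636266 [ 0.0819 -0.3625 -6.0304]
[0.5641 0.4273 0.118 ]
[0.5602 0.1752 0.118 ]
[0.4031 0.423  0.118 ]
[0.3993 0.1739 0.118 ]
[0.4812 0.2998 0.118 ]
0.08 [array([ 66., 103.]), array([133., 188.]), array([118.,  77.]), array([186., 159.])]
0.095 [array([ 66., 109.]), array([133., 193.]), array([118.,  82.]), array([185., 164.])]
[710.5801 217.5207]
[453.6013 221.4804]
[711.8184  59.2441]
[457.8302  63.1929]
```

View pics/g5.png

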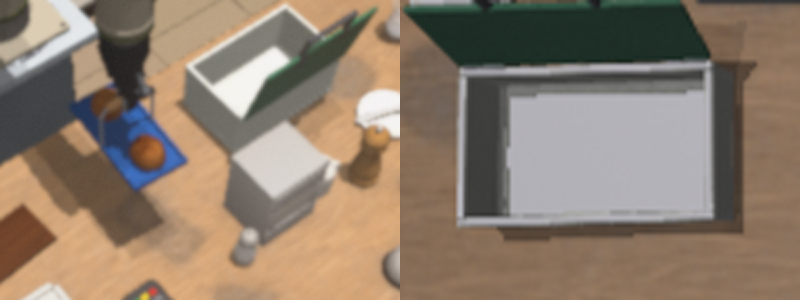

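jog_arm:
  translation:
    - [0,2,0]
    - [-2,8,0]
    - [-4,16,0]
    - [-6,25,0]
    - [-8,35,0]
    - [-10,45,0]
    - [-13,55,0]
    - [-16,66,0]
    - [-19,77,0]
    - [-22,87,0]
    - [-24,95,0]
    - [-26,100,0]
  turn: [2,6,12,19,26,33,40,47,54,61,67,70]

```text
clock: 22.82
position: [0.4884, 0.0561, 0.2774]
ee_rot: [0.201, 0.98, 0.009, 0.002]
ft_force: [-0.1, -0.1, -5.0]
grip_width: 0.131
```

jog_arm:
  translation:
    - [0,3,0]
    - [0,8,0]
    - [-1,14,0]
    - [-2,20,0]
    - [-2,24,0]
    - [-2,25,0]
  turn: [5,11,17,22,24.5,24.5]

```text
clock: 23.32
position: [0.4857, 0.0817, 0.2756]
ee_rot: [-0.013, 1.0, 0.008, -0.001]
ft_force: [-0.7, -0.7, -5.6]
grip_width: 0.124
```

```bash
python3 o.py
```

```text
23.3167 [0.4857 0.0817 0.2756] [-0.013   0.9999  0.0083 -0.0015] jaw 91.48817225391201 [-0.879  -0.0119  0.6348  1.7608 -0.01    1.3895  1.3543] 0.12385130627806876 [-0.7461 -0.6637 -5.6153]
```

jog_arm:
  translation:
    - [0,5,0]
    - [0,16,0]
    - [-1,36,0]
    - [-1,60,0]
    - [-1,86,0]
    - [-2,112,0]
    - [-2,138,0]
    - [-2,164,0]
    - [-3,188,0]
    - [-3,206,0]
    - [-3,217,0]
    - [-3,220,0]
  turn: [0,0,0,0,0,0,0,0,0,0,-0.5,-0.5]

```text
clock: 24.32
position: [0.482, 0.3039, 0.2749]
ee_rot: [-0.009, 1.0, 0.008, -0.002]
ft_force: [0.2, 0.4, -5.7]
grip_width: 0.128
```

```bash
python3 o.py; cat > p.py <<'E'
from h import *
S=manip.camera("side");T=manip.camera("top")
cv2.imwrite("pics/g6.png",np.hstack([cv2.resize(S["frame"][50:170,260:420],(400,300),interpolation=cv2.INTER_CUBIC),cv2.resize(T["frame"][160:280,60:220],(400,300),interpolation=cv2.INTER_CUBIC)])[:,:,::-1])
o=manip.get_obs();p=o["position"];q=o["ee_rot"];a=2*np.arctan2(q[1],q[0])-np.pi/2
ly=np.array([np.cos(a),np.sin(a)]);lx=np.array([-ly[1],ly[0]])
for n,c,of,s,sh in (("S",S,[260,50],2.5,0),("T",T,[60,160],2.5,400)):
    print(n,[((proj(c,[*(p[:2]+sx*.052*lx+sy*.102*ly),p[2]-.08+.014])-of)*s+[sh,0]).round(0).tolist() for sx in(-1,1) for sy in(-1,1)])
E
python3 p.py
```

```text
24.3167 [0.482  0.3039 0.2749] [-0.0092  0.9999  0.008  -0.0019] jaw 91.05671248768041 [-1.0545  0.1895  0.489   1.5737 -0.1058  1.3957  1.0342] 0.12826449102643825 [ 0.1807  0.3876 -5.7173]
S [[157.0, 163.0], [265.0, 94.0], [108.0, 118.0], [215.0, 52.0]]
T [[627.0, 131.0], [464.0, 137.0], [628.0, 215.0], [463.0, 220.0]]
```

View pics/g6.png

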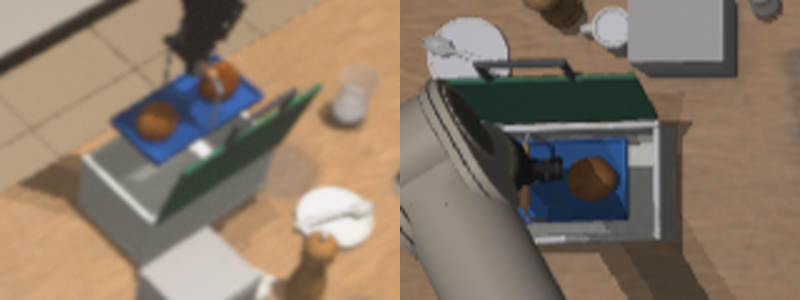

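jog_arm:
  translation:
    - [2,-2,-5]
    - [2,-2,-17]
    - [2,-2,-37]
    - [2,-2,-60]
    - [2,-2,-83]
    - [2,-2,-106]
    - [2,-2,-127]
    - [2,-2,-145]
    - [2,-2,-158]
    - [2,-2,-166]
    - [2,-2,-170]
    - [2,-2,-170]
  turn: [0,0,0,0,0,0,0,0,0,0,0,0]

```text
clock: 25.42
position: [0.4846, 0.2984, 0.1045]
ee_rot: [-0.008, 1.0, 0.007, -0.002]
ft_force: [-0.0, -0.6, -4.5]
grip_width: 0.128
```

jog_arm:
  translation:
    - [0,0,-2]
    - [0,0,-5]
    - [0,0,-7]
    - [0,0,-9]
    - [0,0,-9]
  turn: [0,0,0,0,0]

```text
clock: 25.83
position: [0.4845, 0.2984, 0.0953]
ee_rot: [-0.008, 1.0, 0.007, -0.002]
ft_force: [-0.0, -1.2, -4.5]
grip_width: 0.127
```

jog_arm:
  translation:
    - [0,0,-1]
    - [0,0,-2]
    - [0,0,-3]
    - [0,0,-4]
    - [0,0,-4]
  turn: [0,0,0,0,0]

```text
clock: 26.25
position: [0.4845, 0.2986, 0.0936]
ee_rot: [-0.008, 1.0, 0.008, -0.002]
ft_force: [-11.5, -6.1, 21.2]
grip_width: 0.129
```

jog_arm:
  translation:
    - [0,0,1]
    - [0,0,1]
  turn: [0,0]

```text
clock: 26.42
position: [0.4849, 0.2989, 0.0954]
ee_rot: [-0.008, 1.0, 0.009, -0.002]
ft_force: [0.3, 0.4, -5.0]
grip_width: 0.124
```

jog_arm:
  translation:
    - [0,0,0]
    - [0,0,0]
    - [0,0,0]
    - [0,0,0]
  turn: [0,0,0,0]
  grip: 50
  grip_force: 20

```text
clock: 26.75
position: [0.4851, 0.299, 0.0955]
ee_rot: [-0.008, 1.0, 0.009, -0.002]
ft_force: [0.1, -0.3, 0.1]
grip_width: 0.583
```

jog_arm:
  translation:
    - [0,0,15]
    - [0,0,45]
    - [0,0,80]
    - [0,0,120]
    - [0,0,160]
    - [0,0,200]
    - [0,-20,230]
    - [0,-60,235]
    - [0,-100,235]
    - [0,-140,235]
    - [0,-180,235]
    - [0,-220,235]
  turn: [0,0,0,0,0,0,0,0,0,0,0,0]

```text
clock: 27.75
position: [0.4848, 0.077, 0.3306]
ee_rot: [-0.008, 1.0, 0.009, -0.001]
ft_force: [1.4, 0.0, 0.3]
grip_width: 0.583
```

```bash
python3 o.py; cat > q.py <<'E'
from h import *
S=manip.camera("side");T=manip.camera("top")
cv2.imwrite("pics/g7.png",np.hstack([cv2.resize(S["frame"][60:210,220:420],(400,300),interpolation=cv2.INTER_CUBIC),cv2.resize(T["frame"][190:280,70:190],(400,300),interpolation=cv2.INTER_CUBIC)])[:,:,::-1])
c=T;h=cv2.cvtColor(c["frame"],cv2.COLOR_RGB2HSV);m=(abs(h[...,0].astype(int)-110)<12)&(h[...,1]>110)&(h[...,2]>50)
ys,xs=np.nonzero(m[195:265,85:170]);P=np.array([atz(c,(x+85,y+195),.022)[:2] for x,y in zip(xs,ys)],np.float32)*1000
print(len(P),cv2.minAreaRect(P))
print("lid_bar",[(r["at"],r["confidence"]) for c in (S,T) for r in manip.pinpoint(c,"lid_bar")])
for n in ("bun_a","tray_grip","pepper_mill","shaker","pay_terminal","side_cup"): print(n,[(r["at"],round(r["confidence"],2),atz(T,r["at"],.017)[:2].round(3)) for r in manip.pinpoint(T,n)])
E
python3 q.py
```

```text
27.75 [0.4848 0.077  0.3306] [-0.0079  0.9999  0.009  -0.0014] jaw 90.90248197663809 [-0.8874 -0.0377  0.6394  1.6671  0.0045  1.5033  1.3379] 0.5825229284536144 [1.4331 0.0434 0.3084]
770 ((479.1991271972656, 324.63604736328125), (102.32777404785156, 149.02685546875), 1.2730300426483154)
lid_bar [([367.7, 93.5], 0.96), ([109.3, 185.7], 0.64)]
bun_a [([388.5, 250.2], 0.68, array([ 0.412, -0.584])), ([361.0, 234.3], 0.62, array([ 0.469, -0.491])), ([113.7, 232.3], 0.58, array([0.489, 0.371])), ([147.5, 234.4], 0.36, array([0.48 , 0.252]))]
tray_grip [([127.2, 232.0], 0.7, array([0.489, 0.323]))]
pepper_mill [([127.9, 166.3], 0.58, array([0.722, 0.325]))]
shaker [([204.7, 164.1], 0.65, array([0.726, 0.052]))]
pay_terminal [([260.7, 156.2], 0.67, array([ 0.751, -0.147]))]
side_cup [([145.8, 172.2], 0.48, array([0.7  , 0.261]))]
```

View pics/g7.png

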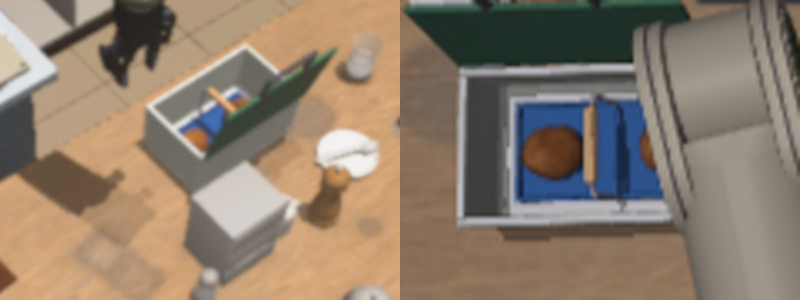

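```bash
python3 -c "
from workcell import manip
print(manip.hand_in())"
```

```text
the job is handed in; nothing more can be done
None
```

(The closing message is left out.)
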